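Set out three lock cylinders, then hold the storage case's lid open for loading

TASK

With the grey storage case still shut, set the three lock cylinders out flat on the bench in a neat row about a hand's width (7 cm) in front of it: one opposite the middle of each card frame (in any order), pointing straight at the case and level with one another. Then lift the spring-loaded lid by its ball knob to 45 degrees from shut, never past 60 because that strains the hinge spring. Finish while still holding it there by the knob so that I can load the case, leaving the row and the other things on the bench in place.

Things in the scene. Friction and masses are not known exactly. Their poses are not given: they have to be found in the camera images.
- cylinder_case: Grey sheet-steel case, 100 mm deep (x), 216 wide (y), 60 high; heavy, does not move. Origin: centre of its underside, on the bench; x points from its front to its back: front wall at x = -50 mm. On that wall are three steel card frames with blank cards, 46 x 22 mm, at y = -68, 0, +68 mm, 24 mm up, one per compartment. A cylinder 70 mm before the wall has its centre at x = -151 mm.
- case_lid (a joint): Angle of the case's lid in rad, 0 = shut, grows as its front edge rises, end stop at 1.65. The hinge axis runs along the case's y, at x = +54.5 mm, z = 54 mm in the case's frame. Spring and weight always pull it shut: about 4 N upward at the knob hold it at 45 degrees (0.785 rad).
- case_hinge (a point): Point on the lid's hinge axis, midway along it (54 mm above the bench). It turns with the lid; at lid angle 0 its axes are the case's.
- lid_knob: Black ball knob, 26 mm in diameter, on an 8 mm stem jutting from the middle of the lid's front edge; moves with the lid. Origin: ball centre, 150 mm from the hinge axis, 42 mm ahead of the lid's edge; shut, at (-95.5, 0, 54) mm in the case's frame. Its axes turn with the lid, at angle 0 they are the case's. The ball pivots between finger pads that close along the case's y.
- lock_cylinder_1: Profile lock cylinder (nickel) lying flat and loose on the bench: 63 mm long (its y), 33 mm wide (its x), 17 mm high, 0.2 kg; its two long sides are parallel but for a waist in the middle, and either end may face the case. Origin: centre of its underside.
- lock_cylinder_2: Profile lock cylinder (brass) lying flat and loose on the bench: 63 mm long (its y), 33 mm wide (its x), 17 mm high, 0.2 kg; its two long sides are parallel but for a waist in the middle, and either end may face the case. Origin: centre of its underside.
- lock_cylinder_3: Profile lock cylinder (nickel) lying flat and loose on the bench: 63 mm long (its y), 33 mm wide (its x), 17 mm high, 0.2 kg; its two long sides are parallel but for a waist in the middle, and either end may face the case. Origin: centre of its underside.
- screwdriver: Screwdriver lying at the bench's front edge, 208 mm long (along its y), 27 mm thick. Bystander, to be left alone. Origin: centre of its underside.
- loupe: Black eye loupe standing beside the right front corner of the case, 36 mm in diameter, 34 mm high. Bystander, to be left alone. Origin: centre of its underside.
- tape_roll: Roll of black tape lying flat to the right of the row, 58 mm in diameter, 18 mm high. Bystander, to be left alone. Origin: centre of its underside.
- pliers: Pliers lying flat near the front edge, 145 mm long (along its y), 59 mm wide, 14 mm high. Bystander, to be left alone. Origin: centre of its underside.
- laid_padlock: Padlock lying flat, 67 x 44 mm, 17 mm high. Bystander, to be left alone. Origin: centre of its underside.

How it is judged:
By the outcome, as a careful person would: the job done as asked, in the order asked, and still so for the second after the job is handed in, while the arm keeps its last pose, push and grip.
It also fails if it takes over 58 s, if anything falls off the work surface, if the arm or the gripper's body presses on something with over 40 N, if the wrist force passes 120 N, or if a joint passes its speed limit or range.

ROBOT

A 6-joint arm with a two-finger parallel gripper is mounted at the origin on a cart in front of the work surface, level with it; the furniture and walls round the work are solid. World frame = base frame: x ahead of the robot, y to its left, z up, the work surface at z = 0. Lengths are in m, angles in degrees, forces in N, time in s.
With the tool pointing down it reaches from about 0.375 to 0.9 m from the base axis. Payload 3.1 kg.
Tool frame: the origin (TCP) lies midway between the tips of the shut fingers; the grasp point (between the pads) lies bot.hold_point_z behind it (bot.hold_point_z is the distance from the TCP to the grasp point, in m); z points along the fingers, y is the direction in which the jaws open and shut (so a half turn about z gives the same grasp; the last joint's range is limited). The gripper opens to 87 mm and grips with 3 to 60 N. Pads are 19 mm wide; open, the fingers measure 117 mm over their backs; the gripper's body (75 mm by 190 mm) begins 51 mm behind the grasp point.
Start: joints at [62.309, 30.224, 82.088, -0, 67.689, -10.227], TCP at [0.188, 0.596, 0.223] pointing down, gripper open.
Joint ranges: [-176.69, 176.69], [-43.24, 126.21], [12.49, 139.97], [-82, 262], [0, 151.66], [-163.58, 163.58]. Speed limits (degrees/s): [159.86, 159.86, 180, 180, 180, 180].

INTERFACE

Orientations are given as a 3x3 rotation matrix whose columns are the frame's x, y, z axes.
In Python, from rig import bot, vision gives the robot as it stands.
- The arm moves only by the shell command python3 -m inch 'ROWS'. ROWS is JSON, a list of rows, each a list of 5 numbers: the finger opening in mm, from 0 to 87, then the shift along the tool's x, y, z in mm, then the turn about the tool's z in rad. In form: [[hand, dx, dy, dz, roll], ...]. A call has 1 to 8 rows; each row is the pose to reach, as a shift and turn from the pose measured when the call began, along the tool's axes at that moment; what a row does not reach only later rows make up. A row lasts 1/10 s, in which the tool goes at most 50 mm and 8.59 degrees, less where a joint would pass 70% of its speed; a pose out of reach is approached as far as the arm can. A call with a gripper value outside its range is refused whole. The fingers move at their own pace and stop on an object; the grip force is fixed at half the most. Time passes only in rows, so rows that repeat a pose let the fingers close. It gives the time, the measured TCP pose, the force and the opening at its end, in the units of the state.
- bot.read_state(): the state, without advancing time (a new reading comes with each control period).
- vision.capture(name): name is "scene" or "top" or "wrist"; returns (picture, depth): 400x640x3 uint8, red, green, blue; 400x640 float32, m along the optical axis (not along the pixel's ray), 0 where there is no reading.
- vision.camera_model(name): a dict with "intrinsics" (3x3 intrinsics, pixels), "camera_from_world" (4x4, takes a point from world to camera coordinates). Camera axes: x right, y down, z forward; pixel columns grow to the right and rows downward; lengths in m; the calibration is good to about 2 mm. A picture is of the moment at which its call begins: read the wrist's pose just before it. camera_model takes no time and is no camera call; for the wrist camera it gives the pose at the moment of the call.
- bot.hand_in(): hands the job in, once; it reports no verdict.
The state is a dict: "time_s": time; "joint_positions": joint angles; "qvel": joint speeds; "tau": joint torques, N m; "position": TCP position; "tcp_rot": TCP orientation; "force": force on the tool from outside, world axes, zero at the start; "moment": the same for the moment, N m; "opening": opening from 0.0 (shut) to 1.0 (fully open).
Only numpy, scipy, OpenCV 4.12 (cv2) and the standard library are available. Lean on these libraries where they do the work, as an engineer would, in place of code of your own. Each camera call takes 0.05 s, during which the arm holds its last target. There are 200 camera calls.

## Working session

There is one attempt and no reset: what is moved stays moved. The work goes in short steps, Python scripts to look and compute and a shell command to move; the robot and the scene stay as the last step left them, time stands still between calls to the robot, and variables do not carry over. Pictures are saved under pics/ and viewed, about 8 in all and at most 12, crops included, and the job is handed in when it is done.

```bash
ls; mkdir -p pics; python3 - <<'E'
from rig import bot, vision
import cv2, numpy as np
s=bot.read_state(); print(s, bot.hold_point_z)
for n in ["scene","top"]:
    p,d=vision.capture(n); m=vision.camera_model(n)
    np.savez(f"pics/{n}0.npz",p=p,d=d,K=m["intrinsics"],T=m["camera_from_world"])
    cv2.imwrite(f"pics/{n}0.png",p[:,:,::-1])
    print(n,m)
E
```

```text
pics
{'time_s': 0.0, 'joint_positions': array([ 6.23087906e+01,  3.02787458e+01,  8.21571266e+01, -2.85510009e-03,
        6.76874045e+01, -1.02281583e+01]), 'qvel': array([-0.00546092, -0.00605062,  0.05393605,  0.04592974,  0.0158881 ,
        0.09140921]), 'tau': array([-1.87405429e-03, -4.40038204e+01, -1.76589471e+01,  6.34172349e-02,
        5.83237270e-02, -1.29385617e-04]), 'position': array([0.18720494, 0.59553613, 0.22156987]), 'tcp_rot': array([[-9.53916202e-01,  3.00071590e-01, -9.59035334e-04],
       [ 3.00072933e-01,  9.53914316e-01, -1.92657648e-03],
       [ 3.36726669e-04, -2.12557306e-03, -9.99997684e-01]]), 'force': array([-0.05574234, -0.52729456, -0.18030314]), 'moment': array([-0.00766955, -0.01167683, -0.02792856]), 'opening': 1.0034412064928} 0.0187
scene {'intrinsics': array([[457.98348107,   0.        , 320.55682747],
       [  0.        , 457.98348107, 193.45073994],
       [  0.        ,   0.        ,   1.        ]]), 'camera_from_world': array([[ 0.8124017 , -0.5825048 , -0.02629882, -0.37546194],
       [-0.24752461, -0.30367628, -0.92006102,  0.21581122],
       [ 0.52795363,  0.75396875, -0.3908914 ,  0.55730943],
       [ 0.        ,  0.        ,  0.        ,  1.        ]])}
top {'intrinsics': array([[362.50675028,   0.        , 317.35574372],
       [  0.        , 362.50675028, 205.83850153],
       [  0.        ,   0.        ,   1.        ]]), 'camera_from_world': array([[-0.02437795, -0.99963654,  0.01151064,  0.09271215],
       [-0.98475379,  0.02202809, -0.17255358,  0.50947578],
       [ 0.17223731, -0.01554165, -0.98493287,  0.82864685],
       [ 0.        ,  0.        ,  0.        ,  1.        ]])}
```

View pics/scene0.png

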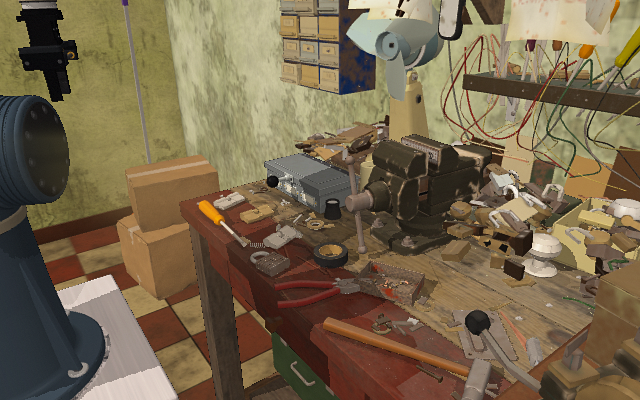

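View pics/top0.png

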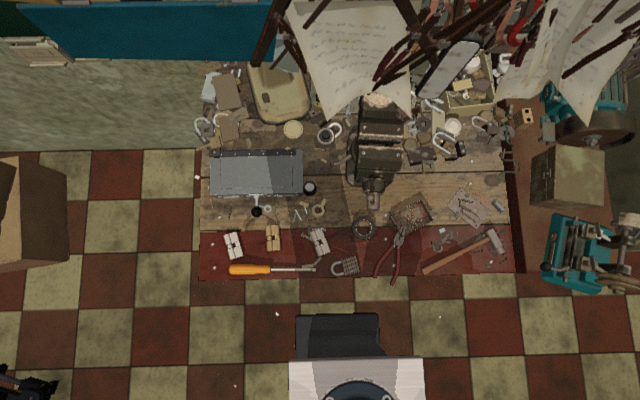

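```bash
cat > h.py <<'E'
import numpy as np, cv2
from rig import bot, vision
def snap(n):
    m=vision.camera_model(n); p,d=vision.capture(n)
    return p,d,np.array(m["intrinsics"]),np.array(m["camera_from_world"])
def cloud(d,K,T):
    v,u=np.mgrid[:d.shape[0],:d.shape[1]]
    c=np.stack([(u-K[0,2])/K[0,0]*d,(v-K[1,2])/K[1,1]*d,d],-1)
    return (c-T[:3,3])@T[:3,:3]
def ortho(p,K,T,x0,x1,y0,y1,z,s=1000.):
    "picture rectified to plane z; rows: x falling, cols: y falling; s px per m"
    X,Y=np.meshgrid(np.arange(x1,x0,-1/s),np.arange(y1,y0,-1/s),indexing='ij')
    c=np.stack([X,Y,np.full_like(X,z)],-1)@T[:3,:3].T+T[:3,3]
    q=c/c[...,2:]@K.T
    return cv2.remap(p,q[...,0].astype('f4'),q[...,1].astype('f4'),cv2.INTER_LINEAR)
E
python3 - <<'E'
from h import *
f=np.load("pics/top0.npz"); p,d,K,T=[f[k] for k in "pdKT"]
W=cloud(d,K,T)
for name,(u,v) in dict(cylA=(232,246),cylB=(272,238),cylC=(318,242),knob=(257,211),bench1=(245,225),bench2=(330,250),lid=(256,170),lidL=(215,170),lidR=(297,170),loupe=(310,188),tape=(356,228)).items(): print(name,W[v,u].round(3))
o=ortho(p,K,T,.33,.73,-.15,.4,.017,1400); 
for i in range(0,o.shape[0],70): cv2.line(o,(0,i),(8,i),(255,255,0),1)
for i in range(0,o.shape[1],70): cv2.line(o,(i,0),(i,8),(255,255,0),1)
cv2.imwrite("pics/ortho0.png",o[:,:,::-1])
# lid top: points at height
sel=(W[...,2]>.05)&(W[...,2]<.075)&(W[...,0]>.5)&(W[...,0]<.75)&(W[...,1]>0)&(W[...,1]<.4)&(d>0)
q=W[sel]; print(len(q),q.min(0),q.max(0),np.median(q[:,2])); print(cv2.minAreaRect(q[:,:2].astype('f4')*1000))
E
```

```text
cylA [0.422 0.291 0.011]
cylB [ 0.441  0.195 -0.   ]
cylC [0.427 0.081 0.013]
knob [0.499 0.222 0.065]
bench1 [0.474 0.262 0.002]
bench2 [0.407 0.052 0.01 ]
lid [0.599 0.226 0.061]
lidL [0.601 0.324 0.06 ]
lidR [0.597 0.128 0.059]
loupe [0.559 0.098 0.031]
tape [ 0.461 -0.015  0.   ]
5157 [0.50034226 0.06117022 0.05000793] [0.74995509 0.37389094 0.07498532] 0.06078630330613763
((625.1162719726562, 217.36135864257812), (249.4749298095703, 312.8046569824219), 0.10194645822048187)
```

View pics/ortho0.png

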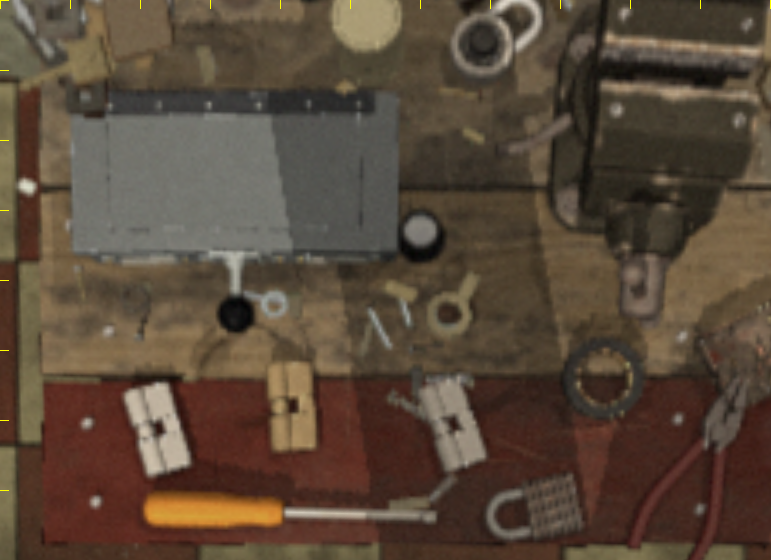

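The scene and top views show the case, with its knob at ortho pixel (236,313). The cylinders are at about (158,428), (292,405) and (452,422). I'll go over them for a close look with the wrist camera.

```bash
python3 -m inch '[[87,-40,-38,-10,-0.1],[87,-80,-76,-20,-0.2],[87,-120,-115,-30,-0.305],[87,-160,-152,-40,-0.305],[87,-200,-190,-50,-0.305],[87,-240,-228,-60,-0.305],[87,-280,-266,-70,-0.305],[87,-300,-300,-80,-0.305]]' | tail -c 700
python3 - <<'E'
from h import *
s=bot.read_state(); print(s["time_s"],s["position"],s["tcp_rot"].round(3),s["joint_positions"].round(0))
T=np.array(vision.camera_model("wrist")["camera_from_world"]); print("cam pos",-T[:3,:3].T@T[:3,3],T[:3,:3].round(3))
p,d,K,T=snap("wrist"); np.savez("pics/w1.npz",p=p,d=d,K=K,T=T); cv2.imwrite("pics/w1.png",p[:,:,::-1])
E
```

```text
time_s: 0.9
position: [0.3728, 0.2474, 0.2952]
tcp_rot: [[-1.0, -0.0, -0.001], [-0.0, 1.0, -0.002], [0.001, -0.002, -1.0]]
force: [0.1, -0.5, 0.6]
opening: 0.998
0.9 [0.3728074  0.24740901 0.29524919] [[-1.    -0.    -0.001]
 [-0.     1.    -0.002]
 [ 0.001 -0.002 -1.   ]] [ 19.  11. 101.  -0.  68. -71.]
cam pos [0.30022573 0.24862879 0.4574887 ] [[ 0.     1.    -0.002]
 [ 0.963  0.     0.268]
 [ 0.268 -0.002 -0.963]]
```

View pics/w1.png

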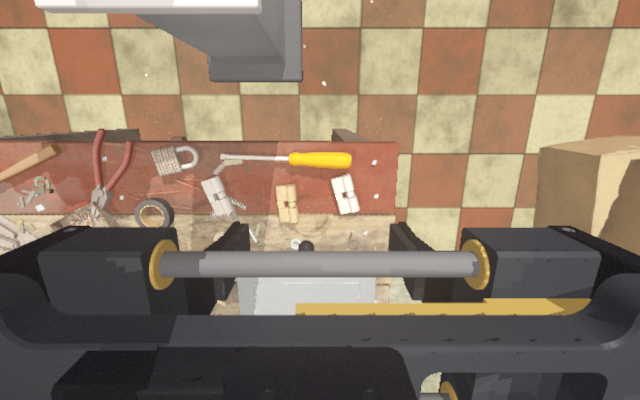

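The wrist view shows the cylinders at px (217,196), (288,203) and (345,194), the knob at (306,246), and the case mostly behind the gripper. I'll measure them from depth and colour.

```bash
cat >> h.py <<'E'
def boxes(p,d,K,T,zr=(.009,.024),roi=(.36,.51,.03,.34),amin=600):
    W=cloud(d,K,T); hsv=cv2.cvtColor(p,cv2.COLOR_RGB2HSV)
    s=(W[...,2]>zr[0])&(W[...,2]<zr[1])&(W[...,0]>roi[0])&(W[...,0]<roi[1])&(W[...,1]>roi[2])&(W[...,1]<roi[3])&(d>0)
    g=np.zeros((200,400),'u1'); q=W[s]
    # grid 1 mm: col=(0.4-y), row=(0.52-x)
    g[np.clip(((.52-q[:,0])*1000),0,199).astype(int),np.clip(((.4-q[:,1])*1000),0,399).astype(int)]=255
    g=cv2.morphologyEx(g,cv2.MORPH_CLOSE,np.ones((5,5),'u1')); g=cv2.morphologyEx(g,cv2.MORPH_OPEN,np.ones((7,7),'u1'))
    for c in cv2.findContours(g,cv2.RETR_EXTERNAL,cv2.CHAIN_APPROX_NONE)[0]:
        if cv2.contourArea(c)<amin: continue
        (cx,cy),(w,h),a=cv2.minAreaRect(c)
        print("box x %.4f y %.4f size %.0f %.0f ang %.1f area %.0f"%(.52-cy/1000,.4-cx/1000,w,h,a,cv2.contourArea(c)))
    return g
E
python3 - <<'E'
from h import *
for n in ["top0","w1"]:
    f=np.load(f"pics/{n}.npz"); p,d,K,T=[f[k] for k in "pdKT"]
    print(n,K[0,0]); g=boxes(p,d,K,T); cv2.imwrite(f"pics/g_{n}.png",g)
    W=cloud(d,K,T)
    s=(W[...,2]>.055)&(W[...,2]<.07)&(W[...,0]>.48)&(W[...,0]<.522)&(abs(W[...,1]-.225)<.03)&(d>0)
    print("knob top",s.sum(),W[s].mean(0).round(4),W[s].min(0).round(4),W[s].max(0).round(4))
    # lid front edge: per y column min x of lid-height points
    if n=="top0":
        s=(W[...,2]>.055)&(W[...,2]<.066)&(W[...,0]>.53)&(W[...,0]<.66)&(W[...,1]>.08)&(W[...,1]<.4)&(d>0); q=W[s]
        print("lid rect",cv2.minAreaRect(q[:,:2].astype('f4')*1000),np.percentile(q,[1,99],axis=0))
E
python3 - <<'E'
import cv2,numpy as np
a=cv2.imread("pics/g_top0.png");b=cv2.imread("pics/g_w1.png")
import sys; sys.path.insert(0,".")
from h import *
f=np.load("pics/w1.npz"); p,d,K,T=[f[k] for k in "pdKT"]
o=ortho(p,K,T,.32,.52,0,.4,.017,1000)[:,:,::-1]
f=np.load("pics/top0.npz"); p,d,K,T=[f[k] for k in "pdKT"]
o2=ortho(p,K,T,.32,.52,0,.4,.017,1000)[:,:,::-1]
cv2.imwrite("pics/m1.png",np.hstack([np.vstack([b,o]),np.vstack([a,o2])]))
E
```

```text
top0 362.5067502835396
box x 0.3698 y 0.2460 size 94 17 ang 1.8 area 1268
box x 0.4261 y 0.2895 size 63 31 ang 73.0 area 1576
box x 0.4296 y 0.0784 size 65 34 ang 72.3 area 1552
box x 0.4415 y 0.1950 size 61 32 ang 90.0 area 1596
knob top 103 [0.5013 0.225  0.0617] [0.4881 0.2138 0.055 ] [0.5217 0.2378 0.0674]
lid rect ((593.2958374023438, 229.7606964111328), (232.25379943847656, 124.3843994140625), 89.1732177734375) [[0.5418309  0.11656808 0.0560661 ]
 [0.65145204 0.33447465 0.06415922]]
w1 281.36732815373074
box x 0.3710 y 0.2430 size 20 86 ang 90.0 area 1296
box x 0.4263 y 0.2911 size 62 33 ang 73.2 area 1756
box x 0.4351 y 0.0820 size 77 43 ang 80.7 area 2165
box x 0.4423 y 0.1948 size 62 32 ang 84.6 area 1796
knob top 125 [0.4941 0.2272 0.0614] [0.4875 0.2154 0.0552] [0.5018 0.2388 0.0674]
```

View pics/m1.png

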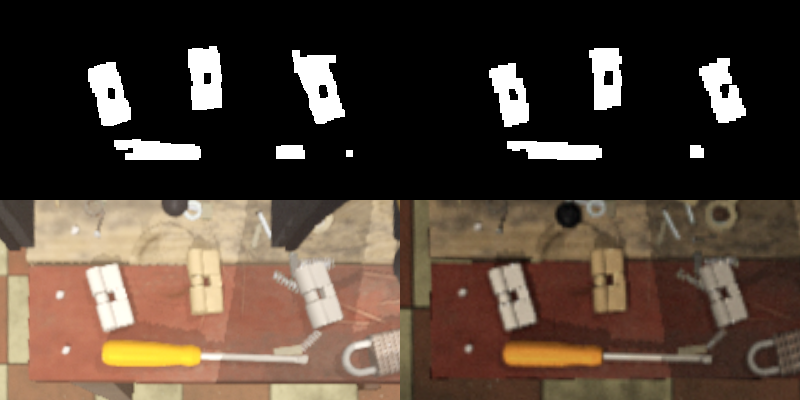

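Wrist and top agree on the cylinders: A (0.426,0.290) at about 17°, B (0.442,0.195) at about 4°, C (0.430,0.079) at about 18°. The extra blob at C is loose spring clutter. Next is a finer fit of the case yaw from the lid edges.

```bash
python3 - <<'E'
from h import *
f=np.load("pics/top0.npz"); p,d,K,T=[f[k] for k in "pdKT"]
o=ortho(p,K,T,.51,.70,.09,.36,.060,1000)
g=cv2.GaussianBlur(cv2.cvtColor(o,cv2.COLOR_RGB2LAB)[...,2].astype('f4'),(0,0),1.5)  # b: wood yellow, lid neutral
gl=cv2.GaussianBlur(cv2.cvtColor(o,cv2.COLOR_RGB2GRAY).astype('f4'),(0,0),1.5)
def fit(P):
    P=np.array(P,float)
    for _ in range(6):
        c=np.polyfit(P[:,0],P[:,1],1); r=P[:,1]-np.polyval(c,P[:,0]); P=P[abs(r)<max(1.0,1.5*r.std())]
    return c,r.std(),len(P)
def ed(a,k0,k1): e=np.abs(np.diff(a[k0:k1])); return k0+np.argmax(e)+.5
for nm,im in (("b",g),("gray",gl)):
    dx=[(j,ed(im[:,j],145,180)) for j in range(25,235,2) if abs(j-135)>14]
    c,s,n=fit(dx); print(nm,"front edge: slope deg",np.degrees(np.arctan(c[0])).round(2),"x at y=.226:",.70-np.polyval(c,134)/1000,s,n)
    for nm2,(a,b) in (("left",(8,45)),("right",(225,262))):
        dy=[(i,ed(im[i,:],a,b)) for i in range(60,145,2)]
        c,s,n=fit(dy); print(nm,nm2,"slope deg",np.degrees(np.arctan(c[0])).round(2),"y at x=.596",.36-np.polyval(c,104)/1000,s,n)
    for k in ((25,75),):
        dx=[(j,ed(im[:,j],*k)) for j in range(25,225,2)]
        c,s,n=fit(dx); print(nm,"hinge line slope",np.degrees(np.arctan(c[0])).round(2),"x",.70-np.polyval(c,134)/1000,s,n)
cv2.imwrite("pics/lid.png",cv2.resize(o[:,:,::-1],None,fx=2.5,fy=2.5))
E
```

```text
b front edge: slope deg -0.8 x at y=.226: 0.5336565620871536 0.6310637475380878 39
b left slope deg -0.06 y at x=.596 0.33753053221288515 0.16541748752193997 35
b right slope deg -0.01 y at x=.596 0.11429100558047922 0.4076542040939471 38
b hinge line slope 0.02 x 0.6512567166516904 0.42871377791645404 74
gray front edge: slope deg -0.34 x at y=.226: 0.5420846156237201 0.4855842786573529 42
gray left slope deg 3.47 y at x=.596 0.33737432381431626 0.3875133173845037 27
gray right slope deg -0.28 y at x=.596 0.11494660072618001 0.488221003628713 29
gray hinge line slope -0.09 x 0.6348541457509269 0.4961328476756258 72
```

View pics/lid.png

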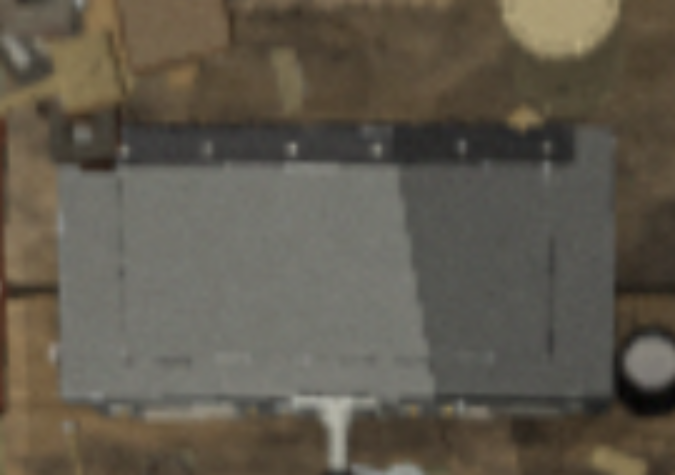

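Case yaw is about 0°, centre y 0.226, lid front edge x 0.542, so the knob is at (0.500,0.226). That fits the given sizes. Row targets are x 0.445, y 0.294 / 0.226 / 0.158, heading 0. Picking A.

```bash
python3 -m inch '[[60,-20,15,30,-0.1],[60,-40,30,70,-0.2],[60,-53,43,110,-0.297],[60,-53,43,155,-0.297],[60,-53,43,200,-0.297],[60,-53,43,240,-0.297],[60,-53,43,250,-0.297],[60,-53,43,250,-0.297]]'
```

```text
time_s: 1.75
position: [0.4294, 0.282, 0.0453]
tcp_rot: [[-0.958, -0.288, 0.0], [-0.288, 0.958, -0.009], [0.002, -0.009, -1.0]]
force: [-0.2, 0.3, 0.7]
opening: 0.691
```

```bash
python3 -m inch '[[60,1,9,0,0],[60,1,9,10,0],[60,1,9,20,0],[60,1,9,20,0]]'; python3 -c "
from rig import bot; s=bot.read_state(); print(s['position'],s['qvel'].round(2),s['tcp_rot'].round(4))"
```

```text
time_s: 2.15
position: [0.4254, 0.2901, 0.0249]
tcp_rot: [[-0.957, -0.288, -0.001], [-0.288, 0.957, -0.009], [0.003, -0.009, -1.0]]
force: [-0.3, 0.2, 0.3]
opening: 0.687
[0.42543892 0.29011019 0.02489264] [-0.23 -0.63 -0.04  0.04  0.99 -0.08] [[-9.575e-01 -2.885e-01 -5.000e-04]
 [-2.885e-01  9.574e-01 -9.100e-03]
 [ 3.100e-03 -8.600e-03 -1.000e+00]]
```

```bash
python3 -m inch '[[60,-1,0,10,0],[60,-1,0,20,0],[60,-1,0,21,0],[25,-1,0,21,0],[25,-1,0,21,0],[25,-1,0,21,0],[25,-1,0,21,0],[25,-1,0,21,0]]'
```

```text
time_s: 2.95
position: [0.4266, 0.2902, 0.0041]
tcp_rot: [[-0.957, -0.289, 0.0], [-0.289, 0.957, -0.009], [0.003, -0.009, -1.0]]
force: [1.0, -0.3, 0.1]
opening: 0.359
```

```bash
python3 -m inch '[[25,0,0,-10,0],[25,0,0,-20,0],[25,-10,-1,-20,0.14],[25,-19,-2,-20,0.28],[25,-19,-2,-20,0.293],[25,-19,-2,-20,0.293],[25,-19,-2,-20,0.293]]'
```

```text
time_s: 3.65
position: [0.4444, 0.2937, 0.0243]
tcp_rot: [[-1.0, -0.002, -0.001], [-0.002, 1.0, -0.009], [0.001, -0.009, -1.0]]
force: [-0.1, 0.5, -3.5]
opening: 0.358
```

```bash
python3 -m inch '[[25,-1,0,8,0.002],[25,-1,0,15,0.002],[25,-1,0,19,0.002],[25,-1,0,20,0.002],[25,-1,0,20,0.002]]'; python3 -m inch '[[50,0,0,0,0],[50,0,0,0,0],[50,0,0,0,0],[50,0,0,-20,0],[50,0,0,-50,0],[50,0,0,-90,0],[50,0,0,-90,0],[50,0,0,-90,0]]'
cat > look.py <<'E'
import sys
from h import *
n=sys.argv[1]; p,d,K,T=snap("wrist"); np.savez(f"pics/{n}.npz",p=p,d=d,K=K,T=T); cv2.imwrite(f"pics/{n}.png",p[:,:,::-1]); g=boxes(p,d,K,T)
cv2.imwrite(f"pics/{n}_g.png",g)
E
python3 look.py w2
```

```text
time_s: 4.15
position: [0.4446, 0.2933, 0.0041]
tcp_rot: [[-1.0, -0.0, -0.003], [-0.0, 1.0, -0.01], [0.003, -0.01, -1.0]]
force: [-2.0, -0.2, 2.4]
opening: 0.357
time_s: 4.95
position: [0.4455, 0.2944, 0.095]
tcp_rot: [[-1.0, -0.0, -0.0], [-0.0, 1.0, -0.009], [0.0, -0.009, -1.0]]
force: [-0.5, -0.2, -1.3]
opening: 0.576
box x 0.3685 y 0.1340 size 15 74 ang 90.0 area 668
box x 0.3710 y 0.2355 size 20 125 ang 90.0 area 1896
box x 0.4344 y 0.0836 size 78 47 ang 82.2 area 2372
box x 0.4421 y 0.1952 size 63 33 ang 84.8 area 1884
box x 0.4440 y 0.2945 size 62 31 ang 90.0 area 1878
```

```bash
python3 -m inch '[[60,2,-40,0,-0.04],[60,3,-80,0,-0.09],[60,3,-99,20,-0.09],[60,3,-99,50,-0.09],[60,3,-99,68,-0.09],[60,3,-99,70,-0.09],[60,3,-99,70,-0.09]]'
```

```text
time_s: 5.7
position: [0.4403, 0.1941, 0.0238]
tcp_rot: [[-0.996, -0.09, -0.006], [-0.09, 0.996, -0.011], [0.007, -0.01, -1.0]]
force: [-0.1, -0.3, 0.2]
opening: 0.688
```

```bash
python3 -m inch '[[60,-2,1,10,0],[60,-2,1,19,0],[60,-2,1,20,0],[25,-2,1,20,0],[25,-2,1,20,0],[25,-2,1,20,0],[25,-2,1,20,0],[25,-2,1,20,0]]'
```

```text
time_s: 6.5
position: [0.4423, 0.195, 0.004]
tcp_rot: [[-0.996, -0.09, -0.006], [-0.09, 0.996, -0.011], [0.007, -0.01, -1.0]]
force: [0.3, -0.8, 1.5]
opening: 0.362
```

```bash
python3 -m inch '[[25,0,0,-10,0],[25,0,0,-20,0],[25,-3,15,-20,0.05],[25,-6,31,-20,0.09],[25,-6,31,-20,0.09],[25,-6,31,-20,0.09]]'
```

```text
time_s: 7.1
position: [0.4454, 0.2267, 0.0242]
tcp_rot: [[-1.0, -0.002, -0.005], [-0.002, 1.0, -0.011], [0.005, -0.011, -1.0]]
force: [-0.2, -0.6, -1.6]
opening: 0.359
```

```bash
python3 -m inch '[[25,0,0,8,0.002],[25,0,0,15,0.002],[25,0,0,19,0.002],[25,0,0,20,0.002],[25,0,0,20,0.002]]'; python3 -m inch '[[50,0,0,0,0],[50,0,0,0,0],[50,0,0,0,0],[50,0,0,-20,0],[50,0,0,-50,0],[50,20,-40,-90,0],[50,20,-60,-90,0],[50,20,-60,-90,0]]'
python3 look.py w3
```

```text
time_s: 7.6
position: [0.4447, 0.2259, 0.004]
tcp_rot: [[-1.0, -0.0, -0.007], [-0.0, 1.0, -0.012], [0.007, -0.012, -1.0]]
force: [-0.7, -1.8, 1.7]
opening: 0.36
time_s: 8.4
position: [0.4251, 0.1652, 0.0962]
tcp_rot: [[-1.0, 0.002, -0.006], [0.002, 1.0, -0.012], [0.006, -0.012, -1.0]]
force: [0.1, 0.5, -0.5]
opening: 0.575
box x 0.3710 y 0.2325 size 20 129 ang 90.0 area 1810
box x 0.4335 y 0.2935 size 41 31 ang 90.0 area 1069
box x 0.4331 y 0.0832 size 74 37 ang 66.4 area 2084
box x 0.4425 y 0.2270 size 59 32 ang 90.0 area 1358
```

View pics/w3.png

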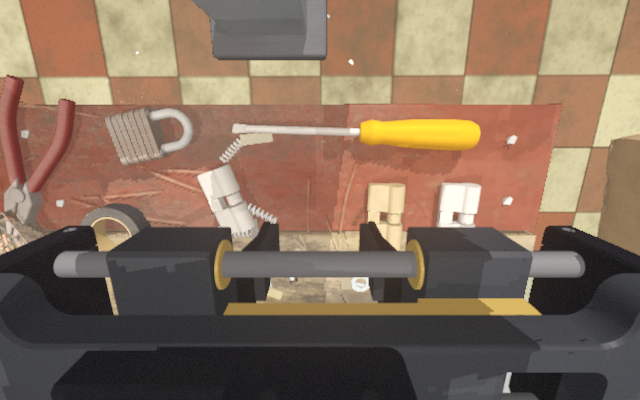

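Wrist view: A (459,205) and B (386,210) stand in the row. C is at (228,200), with small springs beside it at (262,212). Measuring C with a tighter height band.

```bash
python3 - <<'E'
from h import *
for n in ["top0","w1","w2","w3"]:
    f=np.load(f"pics/{n}.npz"); p,d,K,T=[f[k] for k in "pdKT"]; print(n)
    for z0 in (.011,.013,.015): boxes(p,d,K,T,(z0,.022),(.385,.48,.03,.13))
    W=cloud(d,K,T); s=(abs(W[...,0]-.429)<.012)&(abs(W[...,1]-.079)<.012)&(d>0); print("z",np.percentile(W[s][:,2],[50,90]))
E
```

```text
top0
box x 0.4264 y 0.0825 size 59 26 ang 81.9 area 1004
box x 0.4259 y 0.0843 size 61 17 ang 68.6 area 624
z [0.01193154 0.01600231]
w1
box x 0.4306 y 0.0815 size 67 29 ang 70.2 area 1374
box x 0.4270 y 0.0856 size 62 17 ang 70.8 area 734
z [0.01194924 0.01650289]
w2
box x 0.4302 y 0.0824 size 68 30 ang 71.6 area 1562
box x 0.4265 y 0.0867 size 63 18 ang 69.4 area 836
z [0.01126436 0.01615442]
w3
box x 0.4300 y 0.0812 size 66 30 ang 70.7 area 1486
box x 0.4262 y 0.0860 size 63 18 ang 68.2 area 818
z [0.0147229  0.17378313]
```

```bash
python3 -m inch '[[55,-3,-40,0,-0.1],[55,-5,-75,0,-0.2],[55,-5,-86,10,-0.32],[55,-5,-86,40,-0.32],[55,-5,-86,68,-0.32],[55,-5,-86,71,-0.32],[55,-5,-86,71,-0.32]]'
```

```text
time_s: 9.15
position: [0.4296, 0.0799, 0.0246]
tcp_rot: [[-0.95, -0.313, -0.008], [-0.313, 0.95, -0.011], [0.011, -0.008, -1.0]]
force: [0.0, -0.4, 0.1]
opening: 0.634
```

```bash
python3 -m inch '[[55,1,-1,10,0],[55,1,-1,19,0],[55,1,-1,21,0],[25,1,-1,21,0],[25,1,-1,21,0],[25,1,-1,21,0],[25,1,-1,21,0],[25,1,-1,21,0]]'
```

```text
time_s: 9.95
position: [0.4291, 0.0783, 0.0039]
tcp_rot: [[-0.95, -0.313, -0.007], [-0.313, 0.95, -0.011], [0.011, -0.008, -1.0]]
force: [-0.2, -0.4, 1.6]
opening: 0.359
```

```bash
python3 -m inch '[[25,0,0,-12,0],[25,0,0,-25,0],[25,-15,25,-25,0.1],[25,-28,50,-25,0.22],[25,-40,70,-25,0.318],[25,-40,70,-25,0.318],[25,-40,70,-25,0.318],[25,-40,70,-25,0.318]]'
```

```text
time_s: 10.75
position: [0.4446, 0.157, 0.0277]
tcp_rot: [[-1.0, -0.001, -0.009], [-0.001, 1.0, -0.012], [0.009, -0.012, -1.0]]
force: [0.5, -0.2, -2.0]
opening: 0.364
```

```bash
python3 -m inch '[[25,-1,1,10,0.001],[25,-1,1,18,0.001],[25,-1,1,22,0.001],[25,-1,1,23.5,0.001],[25,-1,1,23.5,0.001]]'; python3 -m inch '[[50,0,0,0,0],[50,0,0,0,0],[50,0,0,0,0],[50,0,0,-20,0],[50,0,0,-60,0],[50,40,40,-110,0],[50,80,68,-150,0],[50,80,68,-150,0]]'
python3 look.py w4
python3 - <<'E'
from h import *
p,d,K,T=snap("top"); np.savez("pics/top4.npz",p=p,d=d,K=K,T=T); print("top"); boxes(p,d,K,T)
a=ortho(p,K,T,.34,.6,.05,.36,.017,1250)
f=np.load("pics/w4.npz"); p,d,K,T=[f[k] for k in "pdKT"]; b=ortho(p,K,T,.34,.6,.05,.36,.017,1250)
cv2.imwrite("pics/m4.png",np.hstack([a,b])[:,:,::-1])
E
```

```text
time_s: 11.25
position: [0.4448, 0.1573, 0.004]
tcp_rot: [[-1.0, 0.001, -0.01], [0.001, 1.0, -0.012], [0.01, -0.012, -1.0]]
force: [-1.0, -0.5, -1.3]
opening: 0.361
time_s: 12.05
position: [0.3649, 0.2279, 0.1556]
tcp_rot: [[-1.0, 0.001, -0.01], [0.001, 1.0, -0.011], [0.01, -0.011, -1.0]]
force: [-0.3, -0.5, 0.4]
opening: 0.574
box x 0.3710 y 0.2485 size 97 20 ang -0.0 area 1468
box x 0.4295 y 0.2270 size 33 32 ang 90.0 area 924
top
box x 0.4445 y 0.1575 size 59 29 ang 90.0 area 1367
box x 0.4470 y 0.2255 size 56 29 ang 90.0 area 1288
```

View pics/m4.png

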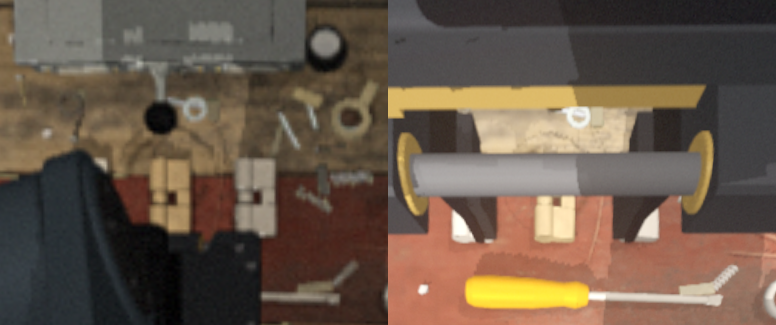

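The gripper hides parts of the row in both halves of this view. I'll move aside and take a clean top picture of the row, case and bystanders.

```bash
python3 -m inch '[[50,-5,-20,-40,0],[50,-10,-60,-70,0],[50,-15,-105,-100,0],[50,-20,-150,-130,0],[50,-25,-200,-145,0],[50,-30,-250,-145,0],[50,-35,-300,-145,0],[50,-35,-330,-145,0]]'|head -2
python3 - <<'E'
from h import *
p,d,K,T=snap("top"); np.savez("pics/top5.npz",p=p,d=d,K=K,T=T); print("top"); boxes(p,d,K,T)
f=np.load("pics/top0.npz")
o=[cv2.GaussianBlur(ortho(a,K,T,.33,.6,-.02,.37,.017,1000),(0,0),1) for a in (p,f["p"])]
a=ortho(p,K,T,.34,.6,.05,.36,.017,2500)
cv2.imwrite("pics/m5.png",a[:,:,::-1])
# brightness-based row fit (z=.017 plane)
g=ortho(p,K,T,.34,.6,.05,.36,.017,2500)
E
```

```text
time_s: 12.95
position: [0.402, -0.103, 0.3048]
top
box x 0.3695 y 0.2375 size 77 17 ang 1.7 area 1168
box x 0.4440 y 0.1570 size 58 30 ang 90.0 area 1336
box x 0.4435 y 0.2935 size 61 31 ang 90.0 area 1717
box x 0.4445 y 0.2261 size 62 30 ang 88.5 area 1394
```

View pics/m5.png

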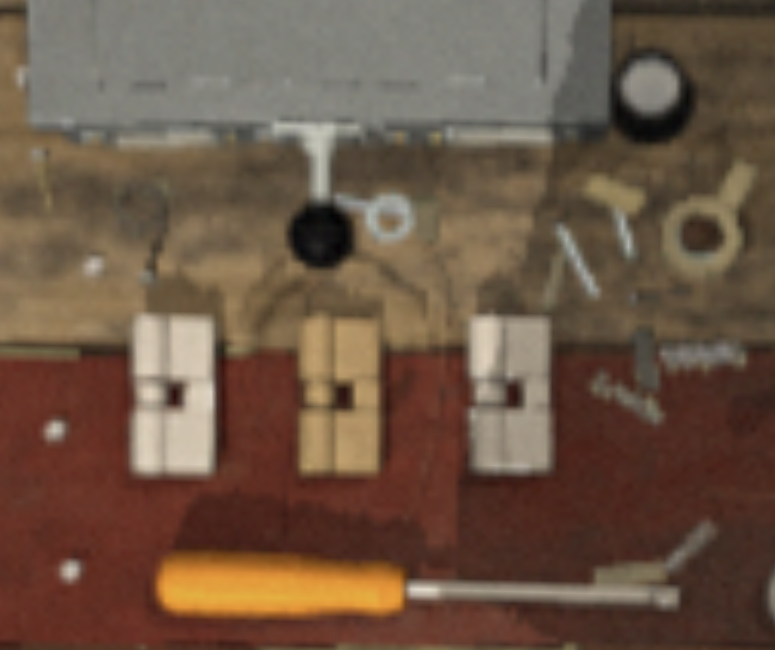

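The row looks right: centres about (0.444; 0.2935/0.226/0.157), headings within about 1°, knob still at (0.500,0.226), bystanders unmoved. Now over to the knob.

```bash
python3 -m inch '[[60,-15,45,0,0],[60,-30,90,0,0],[60,-45,135,0,0],[60,-60,180,0,0],[60,-75,225,0,0],[60,-90,270,0,0],[60,-99,315,20,0],[60,-99,330,50,0]]' | head -3; python3 -m inch '[[60,-2,3,40,0],[60,-2,3,80,0],[60,-2,3,115,0],[60,-2,3,140,0],[60,-2,3,150,0],[60,-2,3,150,0]]' | head -3
```

```text
time_s: 13.8
position: [0.5053, 0.2241, 0.2487]
tcp_rot: [[-1.0, -0.002, 0.001], [-0.002, 1.0, -0.015], [-0.001, -0.015, -1.0]]
time_s: 14.4
position: [0.5066, 0.2243, 0.0968]
tcp_rot: [[-1.0, -0.001, -0.002], [-0.001, 1.0, -0.016], [0.002, -0.016, -1.0]]
```

```bash
python3 -m inch '[[60,6,3,0,0],[60,6,3,20,0],[60,6,3,40,0],[60,6,3,55,0],[60,6,3,61,0],[60,6,3,61,0]]' | head -4
```

```text
time_s: 15.0
position: [0.5007, 0.2265, 0.0363]
tcp_rot: [[-1.0, -0.001, -0.002], [-0.001, 1.0, -0.016], [0.002, -0.016, -1.0]]
force: [-0.4, 0.4, 0.1]
```

```bash
python3 -m inch '[[45,0,0,0,0],[20,0,0,0,0],[20,0,0,0,0],[20,0,0,0,0],[20,0,0,0,0],[20,0,0,0,0]]'
```

```text
time_s: 15.6
position: [0.5008, 0.2261, 0.0364]
tcp_rot: [[-1.0, -0.002, -0.002], [-0.002, 1.0, -0.017], [0.002, -0.017, -1.0]]
force: [0.7, -2.2, 2.0]
opening: 0.279
```

```bash
python3 -m inch '[[20,0,0,-4,0],[20,0,0,-8,0],[20,-1,0,-16,0],[20,-2,0,-26,0],[20,-4.5,-0.5,-36,0],[20,-7,-0.7,-46,0],[20,-11,-1,-56,0],[20,-11,-1,-56,0]]'
cat > lid.py <<'E'
import sys
from h import *
s=bot.read_state(); g=s["position"]-bot.hold_point_z*s["tcp_rot"][:,2]
h=np.array([.6505,.226,.054]); v=g-h
print("t",s["time_s"],"grasp",g.round(4),"r",np.hypot(v[0],v[2]).round(4),"deg",np.degrees(np.arctan2(v[2],-v[0])).round(2),"F",s["force"].round(1),"open",s["opening"])
E
python3 lid.py
```

```text
time_s: 16.4
position: [0.5118, 0.2261, 0.0939]
tcp_rot: [[-1.0, -0.002, -0.002], [-0.002, 1.0, -0.016], [0.002, -0.016, -1.0]]
force: [-1.1, -2.0, -4.2]
opening: 0.281
t 16.4 grasp [0.5118 0.2264 0.1126] r 0.1506 deg 22.9 F [-1.1 -2.  -4.2] open 0.28141851496716985
```

```bash
python3 -m inch '[[20,-5,0,-9.5,0],[20,-10,0,-18.5,0],[20,-16,0,-27.5,0],[20,-22,-0.5,-36,0],[20,-27,-0.7,-42,0],[20,-32,-0.8,-46.5,0],[20,-32,-0.8,-47,0],[20,-32,-0.8,-47,0]]'
python3 lid.py; python3 - <<'E'
from h import *
p,d,K,T=snap("scene"); np.savez("pics/sc6.npz",p=p,d=d,K=K,T=T)
cv2.imwrite("pics/sc6.png",cv2.resize(p[130:290,180:400,::-1],None,fx=3.5,fy=3.5,interpolation=cv2.INTER_CUBIC))
W=cloud(d,K,T)
# lid plane
s=(W[...,0]>.56)&(W[...,0]<.645)&(W[...,1]>.12)&(W[...,1]<.34)&(W[...,2]>.07)&(W[...,2]<.16)&(d>0)
q=W[s]; print(len(q))
for _ in range(8):
    c=q.mean(0); n=np.linalg.svd(q-c)[2][2]; r=(q-c)@n; k=abs(r)<max(.003,1.5*np.std(r)); q=q[k]
n*=np.sign(n[2]); print(len(q),c,n,"lid angle",np.degrees(np.arctan2(-n[0],n[2])),"rms",r.std())
E
```

```text
time_s: 17.2
position: [0.5429, 0.2262, 0.1411]
tcp_rot: [[-1.0, -0.002, -0.004], [-0.002, 1.0, -0.016], [0.004, -0.016, -1.0]]
force: [-5.4, -1.3, 0.3]
opening: 0.273
t 17.2 grasp [0.543  0.2265 0.1598] r 0.1508 deg 44.55 F [-5.4 -1.3  0.3] open 0.27335087947454423
600
365 [0.60323099 0.24230994 0.099615  ] [0.62989671 0.0142855  0.77654752] lid angle -39.04724494858447 rms 0.0014235159883849405
```

View pics/sc6.png

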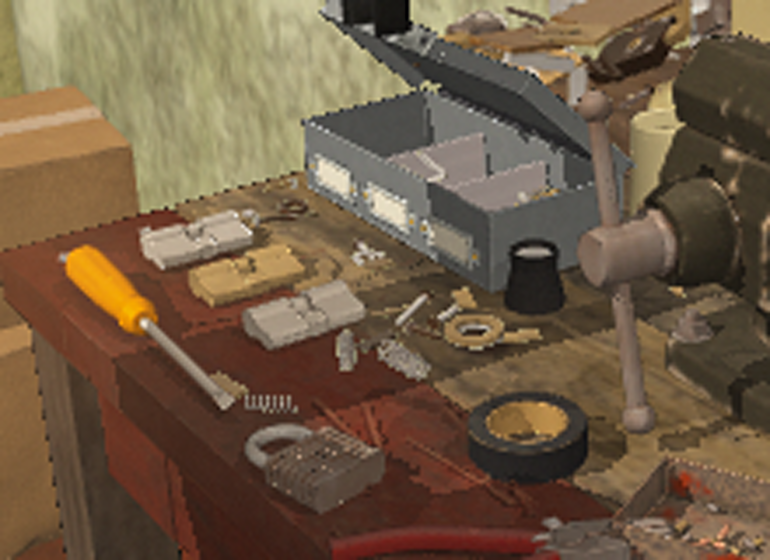

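The scene crop shows the lid raised by the knob and the row intact at (197,240), (247,272) and (303,312), with the loupe, tape, padlock and screwdriver in place. The scene plane fit gave 39° against 44.5° from the kinematics. I'll check with the top camera's depth.

```bash
python3 - <<'E'
from h import *
def fit(q,nm):
    rng=np.random.default_rng(0); best=None
    for _ in range(400):
        a=q[rng.choice(len(q),3,replace=False)]; n=np.cross(a[1]-a[0],a[2]-a[0]); L=np.linalg.norm(n)
        if L<1e-5: continue
        n/=L
        if abs(n[1])>.08: continue
        k=abs((q-a[0])@n)<.002
        if best is None or k.sum()>best.sum(): best=k
    c=q[best].mean(0); n=np.linalg.svd(q[best]-c)[2][2]; n*=np.sign(n[2])
    print(nm,len(q),best.sum(),c.round(3),n.round(3),"angle",np.degrees(np.arctan2(n[0],n[2])).round(2),"dist of hinge to plane mm",(1000*((np.array([.6505,.226,.054])-c)@n)).round(1))
p,d,K,T=snap("top"); np.savez("pics/top6.npz",p=p,d=d,K=K,T=T); f=np.load("pics/sc6.npz")
for nm,(d_,K_,T_) in dict(top=(d,K,T),scene=(f["d"],f["K"],f["T"])).items():
    W=cloud(d_,K_,T_)
    for y0,y1 in ((.12,.335),(.12,.18),(.27,.335)):
        s=(W[...,0]>.55)&(W[...,0]<.645)&(W[...,1]>y0)&(W[...,1]<y1)&(W[...,2]>.07)&(W[...,2]<.16)&(d_>0)
        if s.sum()>60: fit(W[s],nm+str(y0))
print("row:"); boxes(p,d,K,T)
E
python3 lid.py
```

```text
top0.12 304 267 [0.615 0.147 0.096] [ 0.679 -0.012  0.734] angle 42.8 dist of hinge to plane mm -8.0
top0.12 241 204 [0.61  0.132 0.101] [ 0.681 -0.02   0.732] angle 42.91 dist of hinge to plane mm -8.6
scene0.12 534 294 [0.607 0.235 0.098] [0.653 0.003 0.757] angle 40.76 dist of hinge to plane mm -4.7
scene0.12 135 118 [0.571 0.15  0.127] [-0.691 -0.004  0.723] angle -43.69 dist of hinge to plane mm -108.2
scene0.27 135 88 [0.614 0.306 0.091] [0.651 0.006 0.759] angle 40.65 dist of hinge to plane mm -5.0
row:
box x 0.4435 y 0.1560 size 59 32 ang 90.0 area 1402
box x 0.4445 y 0.2255 size 61 29 ang 90.0 area 1376
t 17.3 grasp [0.5428 0.2265 0.1595] r 0.1508 deg 44.41 F [-4.7 -2.  -0.5] open 0.2774829614356231
```

Estimates are 44.4° (kinematic), 42.8° (top) and 46.3° (front lip), so roughly 44°. Raising it by about 1°, mostly upward to ease the inward push.

```bash
python3 -m inch '[[20,-0.5,0,-1.5,0],[20,-1,0,-2.5,0],[20,-1,0,-2.5,0],[20,-1,0,-2.5,0],[20,-1,0,-2.5,0],[20,-1,0,-2.5,0]]' | head -2; python3 lid.py; python3 - <<'E'
from h import *
for n in ("top","scene"):
    p,d,K,T=snap(n); W=cloud(d,K,T)
    if n=="scene": cv2.imwrite("pics/sc7.png",p[:,:,::-1])
    y=(.12,.30) if n=="top" else (.13,.18)
    s=(W[...,0]>.55)&(W[...,0]<.645)&(W[...,1]>y[0])&(W[...,1]<y[1])&(W[...,2]>.07)&(W[...,2]<.16)&(d>0)
    q=W[s]; 
    for _ in range(8):
        c=q.mean(0); nn=np.linalg.svd(q-c)[2][2]; r=(q-c)@nn; q=q[abs(r)<max(.0025,2*r.std())]
    nn*=np.sign(nn[2]); print(n,len(q),nn.round(3),np.degrees(np.arctan2(nn[0],nn[2])))
E
python3 lid.py
```

```text
time_s: 17.9
position: [0.5448, 0.2262, 0.1432]
t 17.9 grasp [0.5449 0.2265 0.1619] r 0.151 deg 45.61 F [ 3.8 -1.8 -9.4] open 0.27820350616259637
top 236 [ 0.696 -0.015  0.718] 44.14009490396072
scene 128 [0.652 0.016 0.758] 40.69160134088109
t 18.0 grasp [0.5448 0.2265 0.1619] r 0.1511 deg 45.61 F [  4.7  -1.8 -10.1] open 0.27705323607243076
```

```bash
python3 -m inch '[[20,-0.2,0,0.2,0],[20,-0.2,0,0.2,0],[20,-0.2,0,0.2,0],[20,-0.2,0,0.2,0],[20,-0.2,0,0.2,0]]' | head -2; python3 lid.py
```

```text
time_s: 18.5
position: [0.5447, 0.2262, 0.1431]
t 18.5 grasp [0.5448 0.2265 0.1618] r 0.151 deg 45.55 F [ 1.7 -2.5 -6.5] open 0.28112180252736246
```

Forces are small and the grip is steady, so I'll hand in while holding.

```bash
python3 - <<'E'
from rig import bot
print(bot.hand_in())
E
python3 lid.py
```

```text
the job is handed in; nothing more can be done
None
the job is handed in; nothing more can be done
```

I set the three cylinders out in a row with the case shut, then lifted the lid by its knob. I handed the job in at about 18.5 s with the gripper still holding the lid near 45°.

- **Row:** the last clear top view, before lifting, put the centres at x ≈ 0.444 m and y ≈ 0.2935 / 0.226 / 0.157 m. That is within about 1.5 mm of the targets, roughly 71 mm in front of the wall, with headings within about 1.5°. With the lid up, two cylinders measured within 1 mm of that. The third was hidden from the top camera, but the scene picture showed it in place.
- **Bystanders:** in the pictures none of them appeared to have moved. I did not measure this.
- **Lid angle:** at the last checks the arm's own position gave 45.6° and a plane fit from the top camera gave 44.1°. Plane fits from the scene camera disagreed: the lid itself read about 41° and its front lip about 46°. I gave the 41° less weight because those points were few or mixed surfaces. The commanded lift never went past about 46°.
- **Grip:** it was steady on the ball, with about 7 N at the wrist. I took no reading after handing in.

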